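# Feed a sample rack through a spring gate

## Task

Hold the chute's yellow spring gate open by pressing its long red pedal down with one fingertip, and meanwhile push the black rack of copper sample cells along the chute with the other fingertip, past the open gate, until it rests against the blue end stop. Then let the gate close behind it. Only push: never pinch or lift the rack, do not press the rack against the gate or let the gate come down on it, and leave the other things on the table where they are.

Things in the scene. Friction and masses are not known exactly. Their poses are not given: they have to be found in the camera images.
- chute: straight open-topped chute fixed to the table; origin on the table surface, mid-width of the channel. Local +y is the push direction, local -x the pedal side (towards the robot). White floor, top at z = 6 mm; channel 56 mm wide (x -28 to 28); walls 4 mm thick, to z = 26 mm, y = -170 to 140 mm, open at the -y end. Blue end stop: face at y = 140 mm, to z = 37 mm
- gate (a joint): angle (rad) of the rocker made of yellow gate leaf and red pedal, on a hinge rod parallel to the chute. 0 = closed; hard stop at 0.87 = fully open; from 0.6 the leaf is clear of the rack. Pressing the pedal down opens it, a spring shuts it when let go. The leaf does not yield along the chute
- hinge (a point): point on the hinge rod's axis beside the gate leaf: x = -46, y = 40, z = 36 mm in the chute's frame. The rod (10 mm diameter, parallel to the chute) runs between two black brackets at y = -164 and 109 mm, 46 mm tall
- leaf_tip (a point): middle of the free end of the yellow leaf (46 mm long from hinge to tip, 24 mm high, 6 mm thick along y, at chute y = 40 mm). Closed: x = -46 to 0, z = 31 to 55 mm in the chute's frame, blocking the rack. It swings up and towards the pedal: at 0.75 rad no part of it has x above -8 or z above 82 mm, so a finger in the channel wholly at x above 0 passes it
- pedal_mid (a point): middle of the red pedal plate, 250 mm along the chute (chute y = -155 to 95 mm; a finger can slide along it), 66 mm wide, 4 mm thick, from 12 to 78 mm outside the hinge axis. Closed it slopes up outwards at 25 degrees, at angle q at 25 degrees minus q. At chute x = -96 mm its top is at z = 61 mm closed, about 21 mm at 0.75 rad; there 2 to 3 N start it, about 4 N hold it open
- rack_center (a point): centre of the black rack with four white-capped copper cells that stands in the chute: 50 mm wide (x) x 70 mm long (y) x 34 mm tall, about 0.3 kg, square to the chute; this point is 17 mm above its underside. It starts upstream (-y) of the gate, 7 mm or more short of it. Its back and front are flat upright plates 50 mm wide with their top at z = 40 mm
- rack_back (a point): middle of the rack's flat back face (the one to push), 17 mm above the rack's underside
- home (a point): fixed point on the chute floor below the rack's centre when the rack is against the end stop (chute x = 0, y = 105, z = 6 mm)
- spare_rack: spare rack, looks like the rack to be pushed but with orange caps, 50 x 70 x 34 mm, stands on the table on the far side of the chute; leave alone. Origin at the centre of its underside
- copper_box: small copper box 75 x 55 x 30 mm near the chute's open end; leave alone. Origin at the centre of its underside
- brass_weight: brass cylinder 34 mm diameter, 30 mm tall; leave alone. Origin at the centre of its underside
- vial: amber jar with blue cap, 28 mm diameter, 50 mm tall; leave alone. Origin at the centre of its underside
- coil_former: white ring 60 mm diameter, 22 mm tall, beyond the chute's end stop; leave alone. Origin at the centre of its underside
- driver: screwdriver with green handle, 150 mm long, lying between robot and chute; leave alone
- joint_block: aluminium block, 30 mm cube; leave alone. Origin at the centre of its underside
Mind the look-alikes: they are no part of the job. Leave any green or purple look-alike of the part that bears rack_center alone.

How it is judged (in metres and radians):
On the way, in this order (a step that is already met when the one before it is completed fails the run):
1. the gate is pressed open while the rack is still upstream of it (value of joint gate above 0.55 rad and contact force between the fingers and gate above 0.3 N and y of rack_center in the frame of chute below 0.004 m), for 0.1 s.
2. the rack is under the gate while a finger holds the pedal down (value of joint gate above 0.4 rad and contact force between the fingers and gate above 0.3 N and y of rack_center in the frame of chute between 0.03 and 0.07 m), for 0.05 s.
3. the rack is at the end stop with the gate still held open (y of rack_center in the frame of chute between 0.1 and 0.112 m and z of rack_center in the frame of chute below 0.03 m and value of joint gate above 0.4 rad), for 0.1 s.
At the end, for the whole second after the job is handed in: the rack stands flat in the chute, at rest, against the end stop (within 5 mm), and the gate has closed behind it (angle below 0.06 rad) (y of rack_center in the frame of chute between 0.1 and 0.112 m and z of rack_center in the frame of chute below 0.03 m and angle between rack_center's own z axis and vertical below 0.08 rad and value of joint gate below 0.06 rad and linear speed of rack below 0.01 m/s); the robot touches nothing.
It fails at once if the rack is lifted (centre more than 12 mm above its height on the chute floor) or tipped (height (world z) of rack_center above 0.035 m or angle between rack_center's own z axis and vertical above 0.3 rad).
It fails at once if the rack is pressed against the gate, or the gate comes down on it (more than 2 N) (contact force between rack and gate above 2 N).
It fails at once if another thing on the table is moved more than 15 mm (distance of any of spare_rack, copper_box, brass_weight, vial, coil_former, driver, joint_block from where it was at the start of the episode above 0.015 m).
It also fails if it takes over 40 s, if anything falls off the work surface, if the arm or the gripper's body presses on something with over 40 N, if the wrist force passes 120 N, or if a joint passes its speed limit or range.

## Robot

A 6-joint arm with a two-finger parallel gripper is mounted at the origin on the work surface. World frame = base frame: x ahead of the robot, y to its left, z up, the work surface at z = 0. Lengths are in m, angles in degrees, forces in N, time in s.
With the tool pointing down it reaches from about 0.3 to 0.75 m from the base axis. Payload 8.5 kg.
Tool frame: the origin (TCP) lies between the finger pads; the fingertips stand 25 mm ahead of it and the grasp point (between the pads) lies 6 mm ahead of it; x points along the fingers, y is the direction in which the jaws open and shut, and the axes are right-handed (so a half turn about x gives the same grasp; the last joint's range is limited). The gripper opens to 85 mm and grips with 20 to 120 N. Pads are 22 mm wide; open, the fingers measure 114 mm over their backs; the gripper's body (76 mm by 85 mm) begins 54 mm behind the grasp point. The pads swing forward as they close: fully open they stand 13 mm farther back than shut.
Start: joints at [-12.336, 21.807, 74.336, -0, 83.858, -12.336], TCP at [0.55, 0, 0.256] pointing down, gripper open.
Joint ranges: [-178.18, 178.18], [-50.72, 133.34], [12.68, 142.11], [-81.47, 261.47], [9.98, 163.14], [-165.26, 165.26]. Speed limits (degrees/s): [136.94, 136.94, 180, 180, 180, 180].

## Interface

Orientations are given as a 3x3 rotation matrix whose columns are the frame's x, y, z axes.
In Python, from rig import sensors, get_image, workorder gives the robot as it stands.
- The arm moves only by the tool arm_command, never from a script. Its argument "plan" is a list that holds one entry, the list of rows, each a list of 6 numbers: the shift along the tool's x, y, z in units of 25 mm (1.0 is 25 mm), then the turn, a rotation vector about the tool's x, y, z in units of 6 degrees (1.0 is 6 degrees). In form: [[[dx, dy, dz, ax, ay, az], ...]]. A call has 1 to 10 rows; each row is the pose to reach, as a shift and turn from the pose commanded when the call began, along the tool's axes at that moment; what a row does not reach only later rows make up. A row lasts 1/10 s, in which the tool goes at most 50 mm and 8.59 degrees, less where a joint would pass 70% of its speed; a pose out of reach is approached as far as the arm can. A call with a gripper value outside its range is refused whole. "jaw" is the closure, from 0 (fully open) to 1 (shut), set as the call begins (left out, the last holds). The fingers move at their own pace and stop on an object; "newtons" is the grip in N (left out, the last holds). Time passes only in rows, so rows that repeat a pose let the fingers close. It gives the time, the measured TCP pose, the force and the opening at its end, in the units of the state.
- sensors.observe(): the state, without advancing time (a new reading comes with each control period).
- get_image(name): name is "scene" or "side" or "wrist"; returns a dict with "img" (400x640x3 uint8, red, green, blue), "fx", "fy", "cx", "cy" (pixels), "T" (4x4, takes a point from camera to world coordinates). Camera axes: x right, y up, looking along -z (the intrinsics and any distortion apply to the point x, -y, -z); pixel columns grow to the right and rows downward; lengths in m; the calibration is good to about 2 mm. A picture is of the moment at which its call begins. There is no depth.
- workorder.close_job(): hands the job in, once; it reports no verdict.
The state is a dict: "time_s": time; "q": joint angles; "qvel": joint speeds; "joint_efforts": joint torques, N m; "position": TCP position; "tool_rot": TCP orientation; "ft_force": force on the tool from outside, world axes, zero at the start; "wrist_torque": the same for the moment, N m; "grip_width": finger opening in m.
Only numpy, scipy, OpenCV 4.12 (cv2) and the standard library are available. Lean on these libraries where they do the work, as an engineer would, in place of code of your own. Each camera call takes 0.05 s, during which the arm holds its last target. There are 200 camera calls.

## Working session

There is one attempt and no reset: what is moved stays moved. The work goes in short steps, Python scripts to look and compute and a tool call to move; the robot and the scene stay as the last step left them, time stands still between calls to the robot, and variables do not carry over. Pictures are saved under pics/ and viewed, about 8 in all and at most 12, crops included, and the job is handed in when it is done.

Besides the shell and the picture viewer there is one more tool, called after ">>>" by a JSON object that holds its "name" and its "arguments". arm_command: Moves the arm, as the interface text tells. Its arguments: {"type":"object","properties":{"plan":{"type":"array","items":{"type":"array","items":{"type":"array","items":{"type":"number"}}}},"jaw":{"type":"number"},"newtons":{"type":"number"}},"required":["plan"]}

```bash
ls; mkdir -p pics
python3 - <<'E'
from rig import sensors,get_image
import cv2,numpy as np
s=sensors.observe();print(s['position'],s['tool_rot'],s['grip_width'],s['time_s'])
for n in("scene","side"):
    d=get_image(n);cv2.imwrite(f"pics/{n}0.png",d["img"][...,::-1]);print(n,d["fx"],d["fy"],d["cx"],d["cy"],[k for k in d]);print(np.round(d["T"],4))
E
```

```text
pics
[5.49749138e-01 4.52193625e-05 2.55701063e-01] [[-1.44096156e-03  9.99998962e-01 -6.00102660e-06]
 [ 2.76588050e-04 -5.60247944e-06 -9.99999962e-01]
 [-9.99998924e-01 -1.44096317e-03 -2.76579690e-04]] 0.08510026179197061 0.0
scene 445.61521672878393 445.61521672878393 326.2116115579004 189.58260539418097 ['img', 'fx', 'fy', 'cx', 'cy', 'T']
[[ 0.6542 -0.6133  0.4426  0.9656]
 [ 0.7563  0.5281 -0.3862 -0.3055]
 [ 0.0031  0.5874  0.8093  0.7381]
 [ 0.      0.      0.      1.    ]]
side 393.8419383793619 393.8419383793619 319.13368008475976 200.87152604547165 ['img', 'fx', 'fy', 'cx', 'cy', 'T']
[[-0.6862  0.3819 -0.619   0.1791]
 [-0.7274 -0.3529  0.5886  0.4223]
 [ 0.0064  0.8542  0.5199  0.4046]
 [ 0.      0.      0.      1.    ]]
```

View pics/scene0.png

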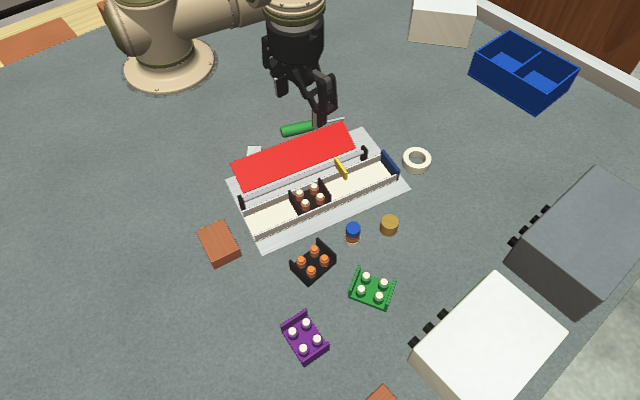

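View pics/side0.png

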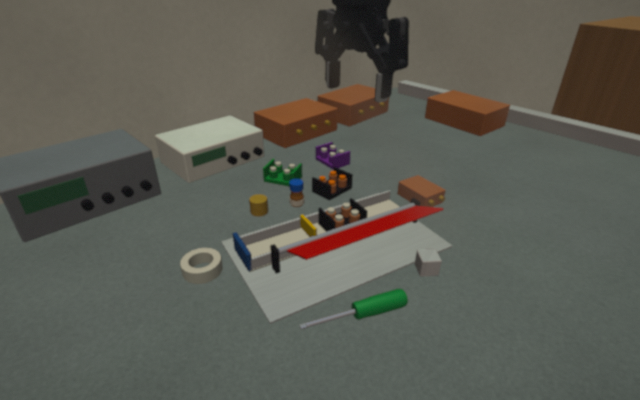

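Scene view: the target is the black rack with white caps in the chute, at about (310,197). Look-alikes are the orange-capped spare (313,262), green (373,288) and purple (305,338). The pedal is red at (293,157), the leaf yellow at (341,168), and the end stop blue at (390,162). The side view agrees. Next, a close crop to measure from.

Run:
```python
import cv2
i=cv2.imread("pics/scene0.png")[120:256,220:420];cv2.imwrite("pics/c1.png",cv2.resize(i,None,fx=4,fy=4,interpolation=cv2.INTER_CUBIC))
```

```text
(no output)
```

View pics/c1.png

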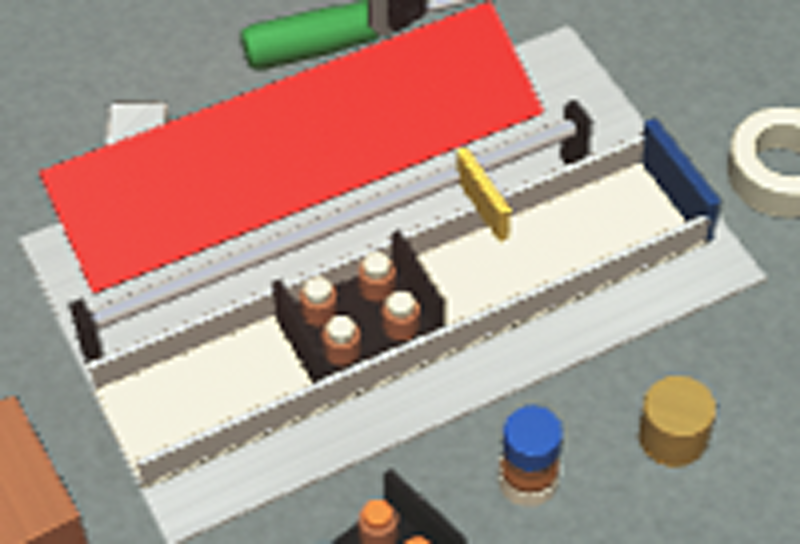

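```bash
cat > h.py <<'E'
import numpy as np
from rig import get_image,sensors
def proj(P,d):
    T=np.array(d["T"]);c=(np.asarray(P)-T[:3,3])@T[:3,:3]
    return np.c_[d["cx"]+d["fx"]*c[:,0]/-c[:,2],d["cy"]-d["fy"]*c[:,1]/-c[:,2]]
def world(p,L):
    x,y,a=p;L=np.asarray(L,float)/1000;c,s=np.cos(a),np.sin(a)
    return np.c_[x+c*L[:,0]-s*L[:,1],y+s*L[:,0]+c*L[:,1],L[:,2]]
E
python3 - <<'E'
from h import *
from scipy.optimize import least_squares
d=get_image("scene")
L=[(-115.8,-155,70.8),(-56,-155,42.9),(-115.8,95,70.8),(-56,95,42.9),(28,-170,26),(-28,-170,6),(-28,140,37),(0,37,55)]
P=np.array([(40,173),(95,293),(490,2),(543,112),(143,462),(98,388),(650,122),(509,213)])/4+[220,120]
best=None
for a0 in np.arange(-3,3.2,.5):
    r=least_squares(lambda p:(proj(world(p,L),d)-P).ravel(),[.55,0,a0],loss='soft_l1')
    if best is None or r.cost<best.cost: best=r
p=best.x;print(p,np.degrees(p[2]));print(np.round(proj(world(p,L),d)-P,1))
R=np.array([(277,283),(398,235),(443,298)])/4+[220,120]
f=lambda y:(proj(world(p,[(-25,y[0]-35,40),(-25,y[0]+33,40),(25,y[0]+35,40)]),d)-R).ravel()
r=least_squares(f,[-40]);print("rack y",r.x,np.round(r.fun,1))
print(world(p,[(-96,-100,21),(0,r.x[0]-35,20),(0,105,6)]))
E
```

```text
[ 0.57897505  0.0393661  -0.22207504] -12.723962547660186
[[ 0.2 -0.1]
 [ 0.2  0.5]
 [ 0.5 -0.9]
 [ 0.9 -0.4]
 [-0.9 -0.4]
 [ 0.5  1.2]
 [-0.4  0.3]
 [-1.3 -0.1]]
rack y [-41.77569912] [-1.2 -0.  -0.3 -1.2  1.5  1. ]
[[ 0.46330715 -0.03703375  0.021     ]
 [ 0.56206488 -0.03552418  0.02      ]
 [ 0.60210174  0.14178757  0.006     ]]
```

Chute pose: (0.579, 0.039), yaw -12.7°, residuals about 1 px. The rack centre is at chute y ≈ -42 mm, which fits being at least 7 mm short of the gate.

Plan: open the jaws along chute x, with one finger at x ≈ 6–20 in the channel and the other on the pedal at x ≈ -80 to -94. Descend behind the rack, then slide along +y.

>>> {"name": "arm_command", "arguments": {"plan": [[[0,-0.6,1.0,1.0,0,0],[0,-1.155,2.083,2.12,0,0],[1.5,-1.155,2.083,2.12,0,0],[3,-1.155,2.083,2.12,0,0],[4.5,-1.155,2.083,2.12,0,0],[5.4,-1.155,2.083,2.12,0,0],[5.4,-1.155,2.083,2.12,0,0],[5.4,-1.155,2.083,2.12,0,0]]], "jaw": 0}}

```text
time_s: 0.95
position: [0.5214, -0.0522, 0.1219]
tool_rot: [[0.0, 0.975, -0.22], [-0.0, -0.22, -0.975], [-1.0, 0.0, 0.0]]
ft_force: [1.0, 0.1, 0.6]
grip_width: 0.0853
```

```bash
cat >> h.py <<'E'
P=(0.57897505,0.0393661,-0.22207504)
def loc(w):
    c,s=np.cos(P[2]),np.sin(P[2]);v=np.array(w[:2])-P[:2];return np.round([1e3*(c*v[0]+s*v[1]),1e3*(-s*v[0]+c*v[1]),1e3*w[2]],1)
def rep():
    s=sensors.observe();print(s['time_s'],loc(s['position']),np.round(s['tool_rot'],3).tolist(),np.round(s['ft_force'],2),np.round(s['grip_width'],4))
def snap(n,f,box,k):
    import cv2
    d=get_image(n);a,b,c,e=box;cv2.imwrite(f,cv2.resize(d["img"][b:e,a:c,::-1],None,fx=k,fy=k,interpolation=cv2.INTER_CUBIC));return d
E
python3 - <<'E'
from h import *
rep();d=snap("side","pics/s1.png",(220,80,480,280),3)
snap("scene","pics/s1b.png",(200,60,440,260),3)
E
```

```text
0.95 [ -36.  -102.   121.9] [[0.0, 0.975, -0.22], [-0.0, -0.22, -0.975], [-1.0, 0.0, 0.0]] [0.95 0.08 0.62] 0.0853
```

View pics/s1.png

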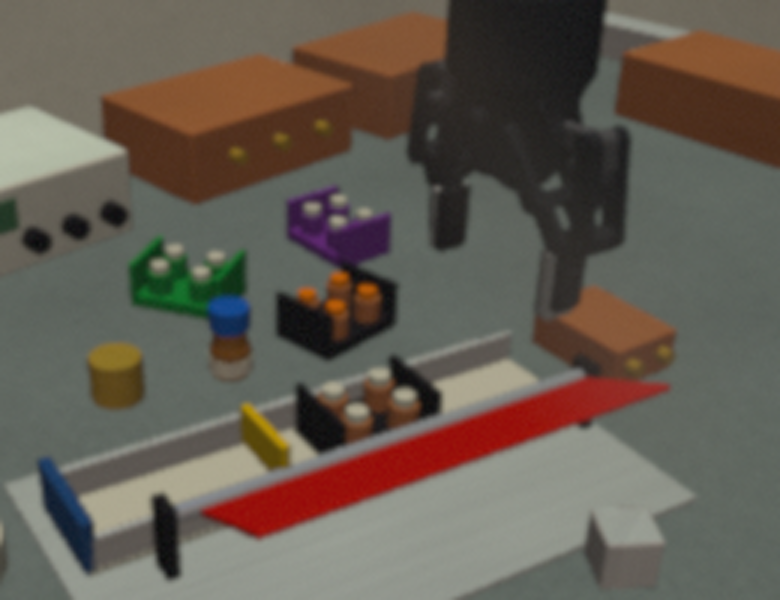

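View pics/s1b.png

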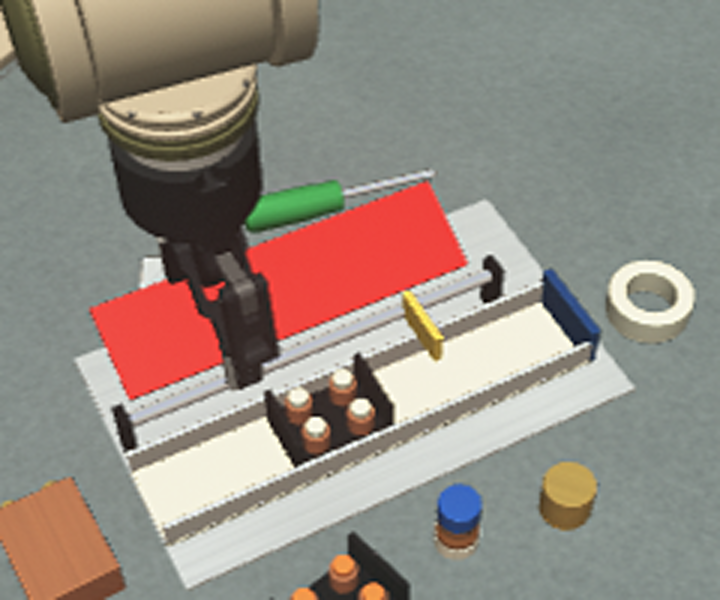

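Run:
```python
from h import *
d=get_image("side");e=get_image("scene")
for z in (92,97,102,107,112):
    print(z,[np.round((proj(world(P,[(x,y,z)]),d)[0]-[220,80])*3).tolist() for x,y in((-78.5,-91),(-86,-91),(-93,-91),(6.5,-91),(14,-91))],np.round((proj(world(P,[(6.5,-91,z),(21,-91,z),(21,-113,z)]),e)-[200,60])*3).tolist())
```

```text
92 [[528.0, 345.0], [537.0, 352.0], [546.0, 358.0], [431.0, 280.0], [424.0, 275.0]] [[259.0, 388.0], [270.0, 405.0], [236.0, 420.0]]
97 [[529.0, 337.0], [538.0, 343.0], [547.0, 349.0], [432.0, 273.0], [424.0, 267.0]] [[259.0, 383.0], [269.0, 401.0], [235.0, 415.0]]
102 [[530.0, 329.0], [539.0, 335.0], [548.0, 341.0], [433.0, 265.0], [425.0, 260.0]] [[258.0, 378.0], [269.0, 396.0], [234.0, 410.0]]
107 [[531.0, 320.0], [540.0, 326.0], [550.0, 332.0], [433.0, 257.0], [425.0, 252.0]] [[257.0, 373.0], [268.0, 391.0], [234.0, 405.0]]
112 [[532.0, 312.0], [542.0, 318.0], [551.0, 324.0], [434.0, 249.0], [426.0, 244.0]] [[257.0, 368.0], [268.0, 386.0], [233.0, 400.0]]
```

Both views show the fingers straddling the hinge. The channel finger has its tip at (432,245) in the side crop, behind the rack, and the pedal finger is at (550,316). Open tips are therefore about 12 mm ahead of the TCP (z ≈ 110), and the fingertips are about 8 mm thick. I'll descend onto the pedal.

>>> {"name": "arm_command", "arguments": {"plan": [[[0.8,0,0,0,0,0],[1.6,0,0,0,0,0],[1.9,0,0,0,0,0],[2.2,0,0,0,0,0],[2.4,0,0,0,0,0],[2.6,0,0,0,0,0],[2.7,0,0,0,0,0],[2.7,0,0,0,0,0]]]}}

```text
time_s: 1.95
position: [0.521, -0.0521, 0.0538]
tool_rot: [[-0.0, 0.975, -0.22], [0.0, -0.22, -0.975], [-1.0, -0.0, 0.0]]
ft_force: [-1.2, 0.9, 4.0]
grip_width: 0.0854
```

>>> {"name": "arm_command", "arguments": {"plan": [[[0.15,0,0,0,0,0],[0.3,0,0,0,0,0],[0.45,0,0,0,0,0],[0.6,0,0,0,0,0],[0.6,0,0,0,0,0],[0.6,0,0,0,0,0]]]}}

```text
time_s: 2.55
position: [0.5219, -0.0523, 0.0389]
tool_rot: [[0.002, 0.975, -0.22], [-0.001, -0.22, -0.975], [-1.0, 0.002, 0.0]]
ft_force: [-0.3, -0.2, 5.7]
grip_width: 0.0855
```

Run:
```python
from h import *
rep();d=snap("side","pics/s2.png",(220,120,480,280),3)
e=snap("scene","pics/s2b.png",(200,90,440,260),3)
import cv2
cv2.imwrite("pics/s2c.png",np.vstack([cv2.imread("pics/s2.png")[150:,:720][:330],cv2.imread("pics/s2b.png")[110:360]]))
for q in(.5,.6,.7,.8,.87):
    t=np.array([[46*np.cos(q)-19*np.sin(q)-46,40,36+46*np.sin(q)+19*np.cos(q)]])
    a=np.radians(25)-q;o=np.array([[-46-78*np.cos(a)+2*np.sin(a),95,36+78*np.sin(a)+2*np.cos(a)]])
    w=np.vstack([t,o])
    print(q,np.round((proj(world(P,w),d)-[220,170])*3).tolist(),np.round((proj(world(P,w),e)-[200,90])*3+[0,220]).tolist())
```

```text
2.55 [ -35.5 -102.    38.9] [[0.002, 0.975, -0.22], [-0.001, -0.22, -0.975], [-1.0, 0.002, 0.0]] [-0.33 -0.15  5.74] 0.0855
0.5 [[250.0, 114.0], [260.0, 336.0]] [[432.0, 433.0], [422.0, 339.0]]
0.6 [[253.0, 113.0], [260.0, 348.0]] [[429.0, 426.0], [422.0, 347.0]]
0.7 [[257.0, 112.0], [258.0, 359.0]] [[426.0, 419.0], [422.0, 356.0]]
0.8 [[262.0, 113.0], [256.0, 368.0]] [[422.0, 412.0], [424.0, 365.0]]
0.87 [[265.0, 114.0], [254.0, 373.0]] [[420.0, 407.0], [425.0, 371.0]]
```

View pics/s2c.png

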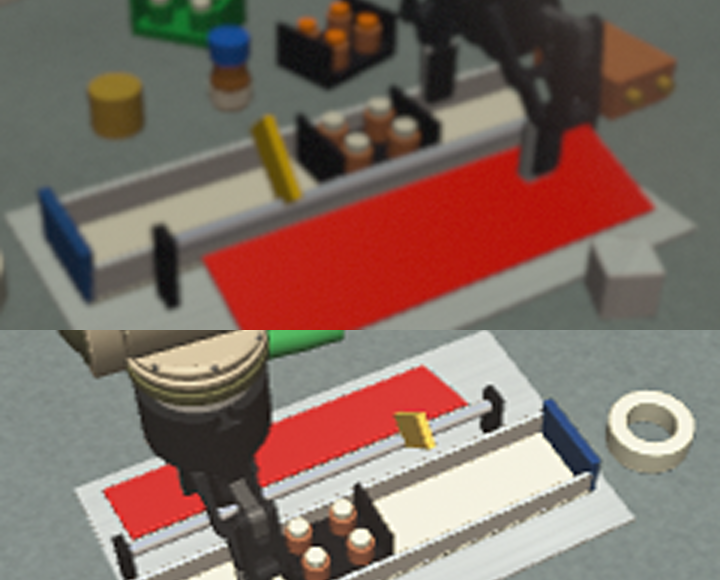

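The gate reads about 0.8 rad: the leaf is up at (415,430), and the pedal's outer corner at (425,367) matches the q = 0.8 projection. The rack hasn't moved and the finger is behind it. I'll raise 2 mm for clearance and push along +y (tool -z).

>>> {"name": "arm_command", "arguments": {"plan": [[[-0.08,0,-0.15,0,0,0],[-0.08,0,-0.3,0,0,0],[-0.08,0,-0.45,0,0,0],[-0.08,0,-0.6,0,0,0],[-0.08,0,-0.75,0,0,0],[-0.08,0,-0.95,0,0,0],[-0.08,0,-1.2,0,0,0],[-0.08,0,-1.45,0,0,0],[-0.08,0,-1.7,0,0,0],[-0.08,0,-1.7,0,0,0]]]}}

```text
time_s: 3.65
position: [0.5308, -0.0101, 0.0409]
tool_rot: [[0.001, 0.976, -0.22], [0.0, -0.22, -0.976], [-1.0, 0.001, -0.0]]
ft_force: [0.9, 0.5, 6.4]
grip_width: 0.0856
```

Run:
```python
from h import *
rep();snap("side","pics/s3.png",(220,120,480,280),3);snap("scene","pics/s3b.png",(200,90,440,260),3)
import cv2
cv2.imwrite("pics/s3c.png",np.vstack([cv2.imread("pics/s3.png")[150:,:720][:330],cv2.imread("pics/s3b.png")[110:360]]))
```

```text
3.65 [-36.1 -58.8  40.9] [[0.001, 0.976, -0.22], [0.0, -0.22, -0.976], [-1.0, 0.001, -0.0]] [0.85 0.51 6.35] 0.0856
```

View pics/s3c.png

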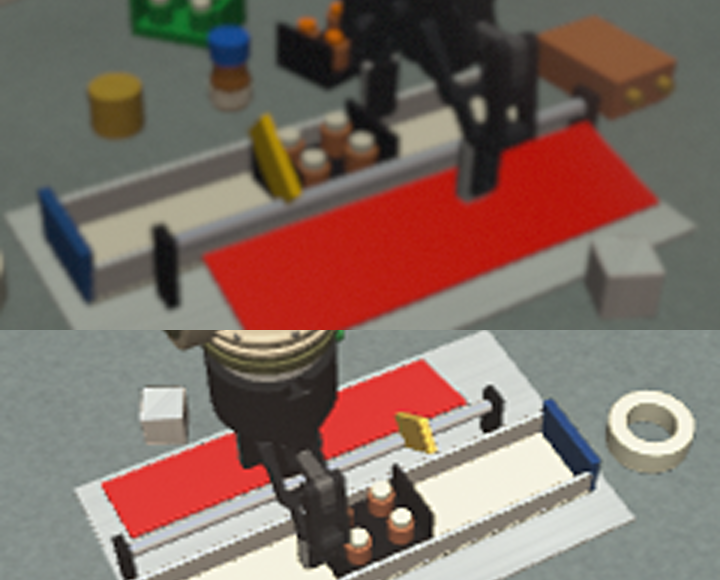

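The push works: the rack is square and has moved about 29 mm, and its front plate at (415,510) is just reaching the gate. The leaf is still up and clear. Continuing.

>>> {"name": "arm_command", "arguments": {"plan": [[[0,0,-0.2,0,0,0],[0,0,-0.5,0,0,0],[0,0,-0.8,0,0,0],[0,0,-1.1,0,0,0],[0,0,-1.4,0,0,0],[0,0,-1.7,0,0,0],[0,0,-2.0,0,0,0],[0,0,-2.3,0,0,0],[0,0,-2.6,0,0,0],[0,0,-2.6,0,0,0]]]}}

```text
time_s: 4.75
position: [0.545, 0.0534, 0.0409]
tool_rot: [[0.0, 0.976, -0.22], [0.0, -0.22, -0.976], [-1.0, 0.0, -0.0]]
ft_force: [-0.7, 0.5, 5.1]
grip_width: 0.0856
```

>>> {"name": "arm_command", "arguments": {"plan": [[[0,0,-0.2,0,0,0],[0,0,-0.45,0,0,0],[0,0,-0.7,0,0,0],[0,0,-0.95,0,0,0],[0,0,-1.2,0,0,0],[0,0,-1.4,0,0,0],[0,0,-1.6,0,0,0],[0,0,-1.75,0,0,0],[0,0,-1.85,0,0,0],[0,0,-1.85,0,0,0]]]}}

```text
time_s: 5.75
position: [0.555, 0.0978, 0.0409]
tool_rot: [[0.0, 0.975, -0.22], [-0.0, -0.22, -0.975], [-1.0, 0.0, 0.0]]
ft_force: [-1.0, -1.9, 5.1]
grip_width: 0.0853
```

Run:
```python
from h import *
rep();snap("side","pics/s4.png",(220,120,480,280),3);snap("scene","pics/s4b.png",(200,90,440,260),3)
import cv2
cv2.imwrite("pics/s4c.png",np.vstack([cv2.imread("pics/s4.png")[150:,:720][:330],cv2.imread("pics/s4b.png")[110:360]]))
```

```text
5.75 [-36.3  51.7  40.9] [[0.0, 0.975, -0.22], [-0.0, -0.22, -0.975], [-1.0, 0.0, 0.0]] [-0.98 -1.92  5.13] 0.0853
```

View pics/s4c.png

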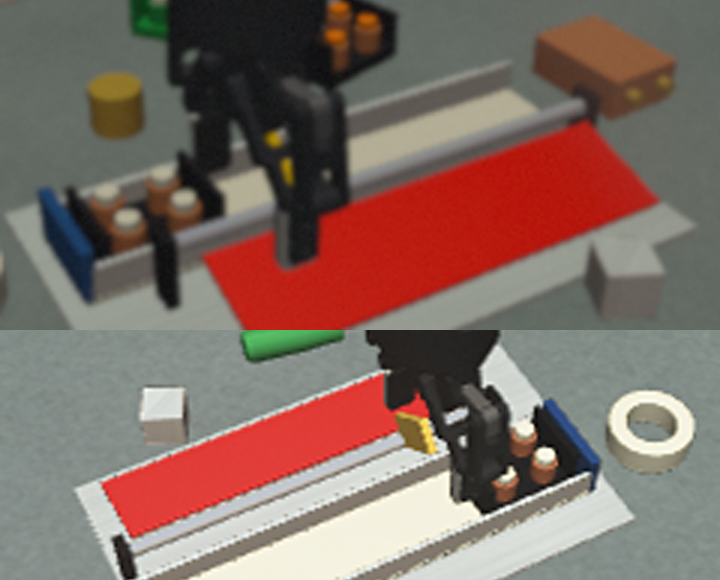

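The rack is nearly home: its front plate at (80,215) is a few mm short of the blue stop, and the gate is still held open. I'll finish in small steps until the force shows contact.

>>> {"name": "arm_command", "arguments": {"plan": [[[0,0,-0.06,0,0,0],[0,0,-0.12,0,0,0],[0,0,-0.18,0,0,0],[0,0,-0.22,0,0,0],[0,0,-0.22,0,0,0]]]}}

```text
time_s: 6.35
position: [0.556, 0.1021, 0.0409]
tool_rot: [[-0.001, 0.975, -0.221], [-0.002, -0.221, -0.975], [-1.0, -0.0, 0.002]]
ft_force: [-2.9, -10.3, 7.7]
grip_width: 0.0852
```

>>> {"name": "arm_command", "arguments": {"plan": [[[0,0,-0.04,0,0,0],[0,0,-0.08,0,0,0],[0,0,-0.08,0,0,0],[0,0,-0.08,0,0,0]]]}}

```text
time_s: 6.75
position: [0.5559, 0.1025, 0.0409]
tool_rot: [[-0.002, 0.975, -0.222], [-0.004, -0.222, -0.975], [-1.0, -0.001, 0.004]]
ft_force: [-6.6, -19.0, 8.2]
grip_width: 0.0852
```

The push force climbed to 19 N with no further advance, so the rack is against the stop. I'll back off slightly and lift straight up.

>>> {"name": "arm_command", "arguments": {"plan": [[[0,0,0.06,0,0,0],[0,0,0.12,0,0,0],[0,0,0.18,0,0,0],[0,0,0.24,0,0,0],[0,0,0.24,0,0,0],[0,0,0.24,0,0,0]]]}}

```text
time_s: 7.35
position: [0.5553, 0.0997, 0.0408]
tool_rot: [[0.0, 0.975, -0.22], [0.0, -0.22, -0.975], [-1.0, -0.0, -0.0]]
ft_force: [-0.4, 3.6, 4.5]
grip_width: 0.0855
```

Run:
```python
from h import *
rep()
d=snap("scene","pics/s5.png",(290,110,440,210),5)
for y in(100,103,105):print(y,np.round((proj(world(P,[(-25,y+35,40),(25,y+35,40),(25,y-35,40)]),d)-[290,110])*5).tolist())
```

```text
7.35 [-36.4  53.6  40.8] [[0.0, 0.975, -0.22], [0.0, -0.22, -0.975], [-1.0, -0.0, -0.0]] [-0.37  3.61  4.5 ] 0.0855
100 [[455.0, 208.0], [521.0, 292.0], [372.0, 357.0]]
103 [[461.0, 206.0], [528.0, 289.0], [378.0, 354.0]]
105 [[465.0, 204.0], [532.0, 287.0], [383.0, 352.0]]
```

View pics/s5.png

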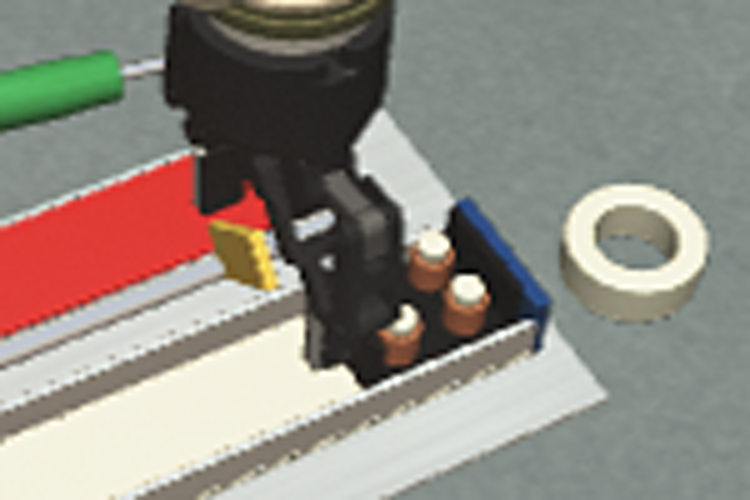

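The rack sits flush against the blue stop at about (535,290), with the gate still open. Lifting now.

>>> {"name": "arm_command", "arguments": {"plan": [[[-0.3,0,0,0,0,0],[-0.6,0,0,0,0,0],[-0.9,0,0,0,0,0],[-1.2,0,0,0,0,0],[-1.5,0,0,0,0,0],[-2.3,0,0,0,0,0],[-3.3,0,0,0,0,0],[-4.6,0,0,0,0,0],[-6,0,0,0,0,0],[-6,0,0,0,0,0]]]}}

```text
time_s: 8.4
position: [0.5567, 0.0993, 0.1956]
tool_rot: [[0.008, 0.975, -0.22], [-0.0, -0.22, -0.975], [-1.0, 0.008, -0.001]]
ft_force: [-0.4, -0.6, 0.1]
grip_width: 0.0855
```

Run:
```python
from h import *
rep();snap("side","pics/s6.png",(220,120,480,280),3);snap("scene","pics/s6b.png",(200,90,440,260),3)
import cv2
cv2.imwrite("pics/s6c.png",np.vstack([cv2.imread("pics/s6.png")[150:,:720][:330],cv2.imread("pics/s6b.png")[110:360]]))
```

```text
8.4 [-35.   53.6 195.6] [[0.008, 0.975, -0.22], [-0.0, -0.22, -0.975], [-1.0, 0.008, -0.001]] [-0.36 -0.58  0.12] 0.0855
```

View pics/s6c.png

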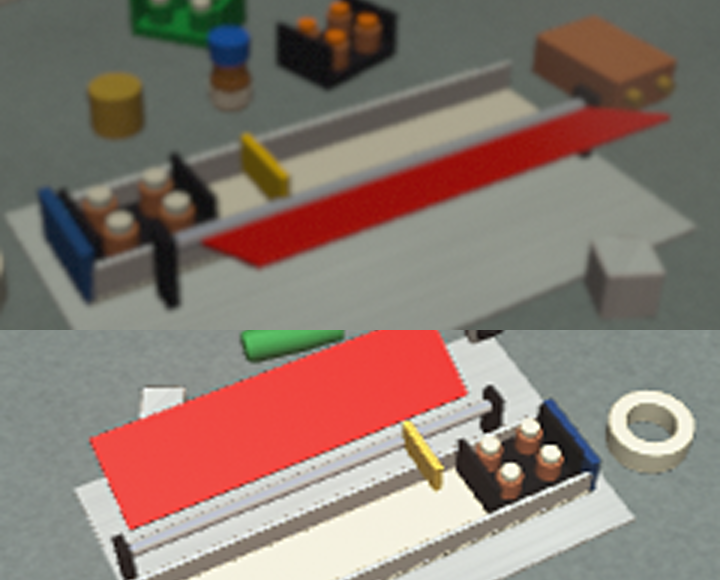

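The gate is closed, with the leaf at (425,455) as it was at the start. The rack is flat against the stop and the arm is clear. A quick numeric check of the rack position, then I hand in.

Run:
```python
from h import *
from rig import workorder
d=get_image("scene")
for y in(98,101,105):print(y,np.round((proj(world(P,[(-25,y-35,40),(25,y-35,40)]),d)-[200,90])*3+[0,220]).tolist())
rep();print(workorder.close_job())
```

```text
98 [[452.0, 443.0], [490.0, 495.0]]
101 [[456.0, 441.0], [494.0, 494.0]]
105 [[461.0, 439.0], [500.0, 491.0]]
8.55 [-36.8  53.1 190.3] [[-0.001, 0.975, -0.22], [-0.0, -0.22, -0.975], [-1.0, -0.001, 0.0]] [-0.03  1.46  0.04] 0.0856
the job is handed in; nothing more can be done
None
```

I pushed the rack past the open gate to the blue end stop, let the gate close behind it, and handed the job in at 8.55 s. `close_job` gives no verdict, so I don't have one to report.

- **Push:** One fingertip held the pedal down with the gate open about 0.75–0.8 rad by image. The other fingertip pushed the rack about 147 mm along the chute. At the stop, the push force rose to 19 N with no further movement. I then backed off 3 mm and lifted straight up.
- **Final checks:** In the last picture the rack's back edge fits chute y ≈ 105 mm, give or take about 2 mm. The rack stands flat, and the leaf and pedal are back in their closed position. The gripper is clear, with near-zero force apart from about 1.5 N that I put down to sensor noise. Of the things to leave alone, the ones visible in the last picture look unmoved.
- **Disagreement:** With the jaws open, the fingertips stood about 12–13 mm ahead of the TCP rather than the stated 25 mm. I measured this in the images and allowed for it. No check failed.

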